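# Snap the printer's controller board onto its standoffs

## Task

Pick up the printer's controller board, set it on the three barbed standoffs of the electronics bay with each hole over its post, then press it down beside one post after another until every post has clicked through and the board sits fully home on all three. Press gently: the plate under the standoffs rides on soft rubber feet that tear if it is pushed down more than 8 mm (about 22 newtons), so do not force all the posts at once. Leave the other things on the table alone.

Things in the scene. Friction and masses are not known exactly. Their poses are not given: they have to be found in the camera images.
- board: Green controller board, 140 (x) by 96 (y) by 4 mm, 0.13 to 0.19 kg, lying parts up. Origin at the centre of its underside, z up. Holes (9 mm square at the top) a, b near the corners of the -x end at (-60, +-38) mm, c at (+60, 0). Parts to avoid: terminal block 12 mm high at x -69 to -59, |y|<13; sockets 9 high at x 22 to 46, |y| 37 to 45; capacitors 14 high, radius 6, at (60, +-36).
- sink (a point): Top centre of the finned aluminium heat sink in the middle of the board, the part to carry the board by: 36 (board x) by 26 (board y) by 26 mm high above the board's face, its top 30 mm over the board's underside. Grip it across its 26 mm; beside those faces the board is bare (nothing over 1.5 mm for |x|<20).
- bay: Electronics bay fixed to the table: grey base 200 (x) by 150 (y) by 8 mm. Origin at the centre of its underside. Over it an aluminium plate 186 by 136 mm on four rubber feet, its top 26 mm over the table, carrying three standoffs in the pattern of the board's holes. The plate sinks under a press, so the depth to press to cannot be known from the positions at rest.
- plate (a joint): How far the bay's aluminium plate is pushed down on its rubber feet, m: 0 at rest, grows downward, stays level, springs back, about 0.0036 for each 10 N. Must stay below 0.008.
- post_a (a point): Centre of the shoulder of standoff a at (-60, +38) mm of the bay, 40 mm over the table at rest. Standoff: white pillar 18 mm thick; above its shoulder a post 5 mm wide in x, with sprung barbs to +y and -y: ramps from 2 mm half-width at the tip, 14 mm above the shoulder, to 6.2 at 6 mm, with a flat catch 5.2 mm above the shoulder. A board laid on the tips rests about 6 mm above the shoulders.
- post_b (a point): The same for standoff b at (-60, -38) mm of the bay. How a post feels: the push needed rises to a peak of 8 to 17 N (it varies), then drops by a few N as the post clicks: the barbs spring out over the board and the post cannot let go. Pressing on, the force rises again as the seated board and the plate sink together; 10 N after the drop, or 18 N in all, sees it home.
- post_c (a point): The same for standoff c at (+60, 0) mm of the bay.
- hole_a (a point): Centre of hole a at the board's underside; goes on standoff a. Bare spot to press with shut fingertips: (-44, +30) mm of the board.
- hole_b (a point): Centre of hole b at the board's underside; goes on standoff b. Bare spot to press: (-44, -30) mm of the board.
- hole_c (a point): Centre of hole c at the board's underside; goes on standoff c. Bare spot to press: (+42, 0) mm of the board.
- screwdriver: Bystander: screwdriver, 160 mm long, lying near the middle of the table. Origin on the table under it, x along it.
- wrench: Bystander: steel wrench lying to the side. Origin under its middle.
- motor: Bystander: stepper motor standing shaft up, 42 by 42 by 40 mm and a 22 mm shaft. Origin under its centre.
- screwtray: Bystander: grey divided tray 100 by 70 by 25 mm. Origin under its centre.
- carton: Bystander: small carton 85 by 55 by 28 mm. Origin under its centre.
Things that resemble listed ones, but are neither listed nor needed, are in the scene too. What is shaped like the board but blue or purple is not meant.

How it is judged:
By the outcome, as a careful person would: the job done as asked, in the order asked, and still so for the second after the job is handed in, with the robot touching nothing.
It also fails if it takes over 72 s, if anything falls off the work surface, if the arm or the gripper's body presses on something with over 40 N, if the wrist force passes 120 N, or if a joint passes its speed limit or range.

## Robot

A 7-joint arm with a two-finger parallel gripper is mounted at the origin on the work surface. World frame = base frame: x ahead of the robot, y to its left, z up, the work surface at z = 0. Lengths are in mm, angles in rad, forces in N, time in s.
With the tool pointing down it reaches from about 350 to 900 mm from the base axis. Payload 8.1 kg.
Tool frame: the origin (TCP) lies at the very end of the fingers, on their centre line; the grasp point (between the pads) lies env.pinch_z behind it (env.pinch_z is the distance from the TCP to the grasp point, in mm); z points along the fingers, y is the direction in which the jaws open and shut (so a half turn about z gives the same grasp; the last joint's range is limited). The gripper opens to 85 mm and grips with 20 to 120 N. Pads are 22 mm wide; open, the fingers measure 114 mm over their backs; the gripper's body (76 mm by 85 mm) begins 54 mm behind the grasp point. The pads swing forward as they close: fully open they stand 13 mm farther back than shut.
Start: joints at [1.108, 0.434, 0.025, 1.573, -0.012, 1.134, -0.075], TCP at [220.032, -585.002, 231.323] pointing down, gripper open.
Joint ranges: [-2.62, 2.62], [-0.44, 2.09], [-1.27, 1.32], [0.08, 2.57], [-1.32, 4.46], [0.12, 2], [-2.74, 2.74]. Speed limits (rad/s): [2.22, 2.22, 3.01, 3.01, 3.14, 3.14, 3.14].

## Interface

Orientations are given as a unit quaternion [x, y, z, w].
In Python, from workcell import monitor, imaging, env gives the robot as it stands. The module is installed in compiled form; this text tells all that it offers.
- The arm moves only by the tool drive_tool, never from a script. Its argument "targets" is a list that holds one entry, the list of rows, each a list of 7 numbers: the gripper command: -1 is shut, 1 is fully open, values between are in proportion, then the shift along the tool's x, y, z in m, then the turn, a rotation vector about the tool's x, y, z in degrees. A call has 1 to 10 rows; each row is the pose to reach, as a shift and turn from the pose commanded when the call began, along the tool's axes at that moment; what a row does not reach only later rows make up. A row lasts 1/8 s, in which the tool goes at most 62.5 mm and 10.7 degrees, less where a joint would pass 70% of its speed; a pose out of reach is approached as far as the arm can. A call with a gripper value outside its range is refused whole. The fingers move at their own pace and stop on an object; the grip force is fixed at half the most. Time passes only in rows, so rows that repeat a pose let the fingers close. It gives the time, the measured TCP pose, the force and the opening at its end, in the units of the state.
- monitor.sense(): the state, without advancing time (a new reading comes with each control period).
- imaging.snapshot(name): name is "side" or "top"; returns the picture (480x640x3 uint8, red, green, blue); there is no depth.
- imaging.get_calibration(name): a dict with "camera_matrix" (3x3 intrinsics, pixels), "R" (3x3) and "t" (3): a world point X has camera coordinates R X + t. Camera axes: x right, y down, z forward; pixel columns grow to the right and rows downward; lengths in mm; the calibration is good to about 2 mm. A picture is of the moment at which its call begins. get_calibration takes no time and is no camera call.
- env.job_done(): hands the job in, once; it reports no verdict.
The state is a dict: "clock": time; "joint_pos": joint angles; "qd": joint speeds; "tau": joint torques, N m; "position": TCP position; "tcp_rot": TCP orientation; "force": force on the tool from outside, world axes, zero at the start; "wrist_torque": the same for the moment, N m; "gripper_width": finger opening in mm.
Only numpy, scipy, OpenCV 4.12 (cv2) and the standard library are available. Lean on these libraries where they do the work, as an engineer would, in place of code of your own. Each camera call takes 0.05 s, during which the arm holds its last target. There are 200 camera calls.

## Working session

There is one attempt and no reset: what is moved stays moved. The work goes in short steps, Python scripts to look and compute and a tool call to move; the robot and the scene stay as the last step left them, time stands still between calls to the robot, and variables do not carry over. Pictures are saved under pics/ and viewed, about 8 in all and at most 12, crops included, and the job is handed in when it is done.

Besides the shell and the picture viewer there is one more tool, called as name(argument=value, ...), one argument or row to a line, values as JSON. drive_tool: Moves the arm, as the interface text tells. Its arguments: {"type":"object","properties":{"targets":{"type":"array"}},"required":["targets"]}

```bash
mkdir -p pics
cat > h.py <<'E'
import numpy as np, cv2
from scipy.spatial.transform import Rotation as Rot
from workcell import monitor, imaging, env
def snap(n,f):
    im=imaging.snapshot(n)[:,:,::-1].copy(); cv2.imwrite('pics/'+f,im); return im
def ray(n,px,z):
    c=imaging.get_calibration(n);K=np.array(c['camera_matrix']);R=np.array(c['R']);t=np.array(c['t']).ravel()
    o=-R.T@t; d=R.T@np.linalg.inv(K)@np.array([px[0],px[1],1.]); return o+d*(z-o[2])/d[2]
def proj(n,X):
    c=imaging.get_calibration(n);p=np.array(c['camera_matrix'])@(np.array(c['R'])@np.array(X,float)+np.array(c['t']).ravel()); return p[:2]/p[2]
E
python3 - <<'E'
from h import *
a=snap('top','top0.png');b=snap('side','side0.png')
s=monitor.sense();print({k:np.round(v,3) for k,v in s.items()},env.pinch_z)
for n in('top','side'):
  c=imaging.get_calibration(n);print(n,-np.array(c['R']).T@np.array(c['t']).ravel(),np.round(c['R'],2).tolist(),np.array(c['camera_matrix'])[0,0])
E
```

```text
{'clock': np.float64(0.1), 'joint_pos': array([ 1.108,  0.435,  0.025,  1.574, -0.012,  1.134, -0.075]), 'qd': array([ 0.002, -0.002,  0.001, -0.004, -0.   , -0.   , -0.   ]), 'tau': array([ 3.0000e-03, -6.7175e+01,  1.0280e+00, -3.1690e+01,  1.6000e-02,
        7.0000e-03,  0.0000e+00]), 'position': array([ 219.844, -584.574,  230.612]), 'tcp_rot': array([ 0.984,  0.179, -0.   , -0.001]), 'force': array([-0.597, -0.033,  0.677]), 'wrist_torque': array([ 0.003, -0.004, -0.041]), 'gripper_width': np.float64(85.736)} 18.700000000000003
top [ 329.69050927  -65.34706645 1138.93471989] [[-0.03, -1.0, 0.03], [-0.99, 0.02, -0.15], [0.15, -0.03, -0.99]] 444.6832966746536
side [ -134.2986475  -1154.85160818  1118.4246752 ] [[0.87, -0.5, 0.02], [-0.31, -0.57, -0.76], [0.39, 0.66, -0.65]] 619.4669052329292
```

View pics/top0.png

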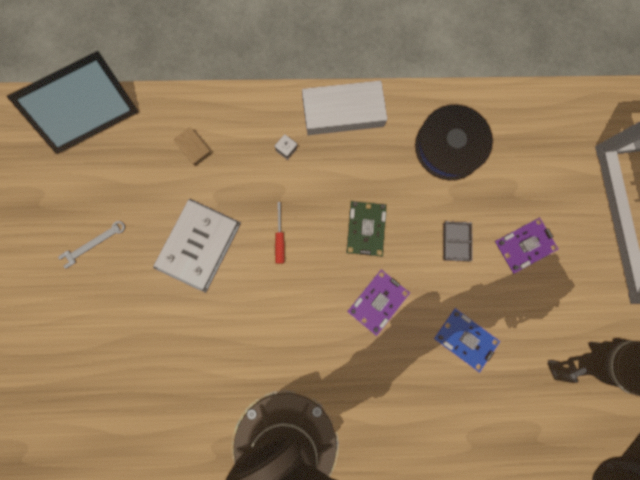

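View pics/side0.png

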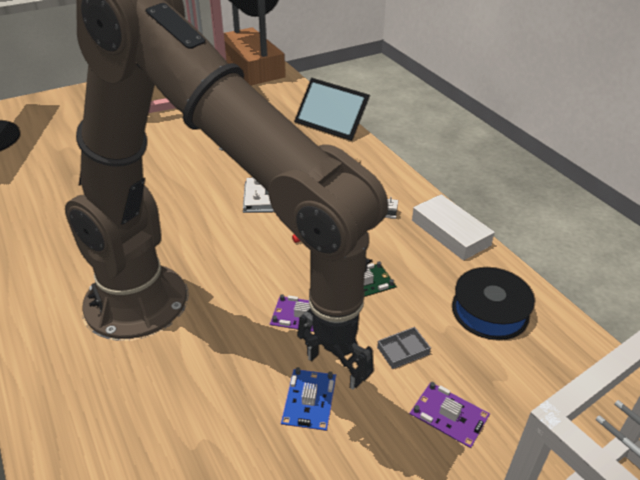

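Board candidates in the top view: green (367,228), purple (380,302) and (527,245), and blue (467,340). I choose the green one; the bay is at (198,245). Next is a close crop of both.

Run:
```python
from h import *
im=cv2.imread('pics/top0.png')
A=cv2.resize(im[190:270,330:405],None,fx=5,fy=5,interpolation=cv2.INTER_CUBIC)
B=cv2.resize(im[190:300,145:250],None,fx=4,fy=4,interpolation=cv2.INTER_CUBIC)
h=max(A.shape[0],B.shape[0]);o=np.zeros((h,A.shape[1]+B.shape[1],3),np.uint8)
o[:A.shape[0],:A.shape[1]]=A;o[:B.shape[0],A.shape[1]:]=B;cv2.imwrite('pics/crop0.png',o);print(o.shape)
hsv=cv2.cvtColor(im,cv2.COLOR_BGR2HSV)
m=cv2.inRange(hsv,(45,60,20),(85,255,255));m=cv2.morphologyEx(m,cv2.MORPH_CLOSE,np.ones((9,9)))
c=max(cv2.findContours(m,0,2)[0],key=cv2.contourArea)
w=np.array([ray('top',p[0],4)[:2] for p in c],np.float32);print('board',cv2.minAreaRect(w),cv2.minAreaRect(c))
m=cv2.inRange(hsv[190:300,145:250],(0,0,140),(180,50,255));m=cv2.morphologyEx(m,cv2.MORPH_CLOSE,np.ones((5,5)))
c=max(cv2.findContours(m,0,2,offset=(145,190))[0],key=cv2.contourArea)
w=np.array([ray('top',p[0],26)[:2] for p in c],np.float32);print('bay',cv2.minAreaRect(w),cv2.minAreaRect(c))
```

```text
(440, 795, 3)
board ((527.4200439453125, -222.93377685546875), (82.14083862304688, 124.91728210449219), 79.21573638916016) ((367.05999755859375, 228.57997131347656), (31.678386688232422, 47.23473358154297), 8.130102157592773)
bay ((493.5400695800781, 215.41522216796875), (136.73159790039062, 191.24093627929688), 63.47770309448242) ((194.30001831054688, 244.40003967285156), (54.56005859375, 77.36795043945312), 26.56505012512207)
```

View pics/crop0.png

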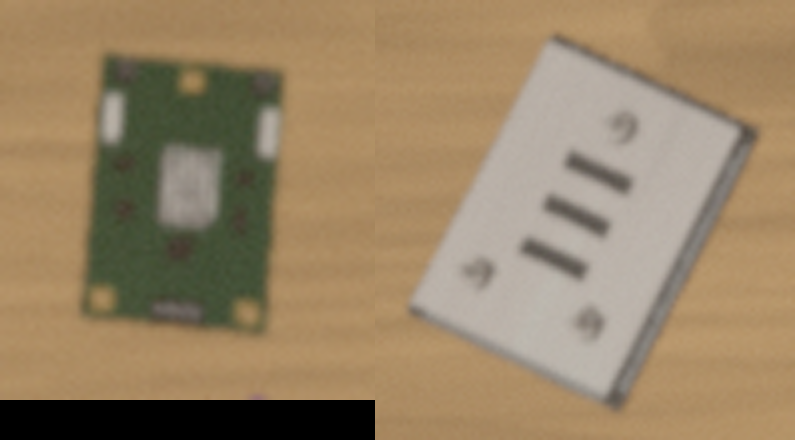

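```bash
cat >> h.py <<'E'
def fit(loc,W):  # rigid 2D fit W = c + R loc
    loc=np.array(loc,float);W=np.array(W)[:,:2];a=loc-loc.mean(0);b=W-W.mean(0)
    th=np.arctan2((a[:,0]*b[:,1]-a[:,1]*b[:,0]).sum(),(a*b).sum());R=np.array([[np.cos(th),-np.sin(th)],[np.sin(th),np.cos(th)]])
    c=W.mean(0)-R@loc.mean(0);return c,np.degrees(th),np.linalg.norm(W-c-loc@R.T,axis=1)
L=[(-60,38),(-60,-38),(60,0)]
def tool(c,yaw,z,s=None):
    """shift in tool axes (m) and turn (deg) from the measured pose to TCP (c,z), pointing down, tool x at yaw deg"""
    s=s or monitor.sense();R0=Rot.from_quat(s['tcp_rot']);R1=Rot.from_euler('z',yaw,degrees=True)*Rot.from_euler('x',180,degrees=True)
    d=R0.inv().apply(np.array([c[0],c[1],z])-s['position'])/1000
    return np.round(d,4),np.round((R0.inv()*R1).as_rotvec(degrees=True),2)
E
python3 - <<'E'
from h import *
f=lambda x,y,s,ox,oy:((x+.5)/s-.5+ox,(y+.5)/s-.5+oy)
b=[ray('top',f(x,y,5,330,190),4) for x,y in((102,298),(246,312),(191,80))]
r=fit(L,b);print('board',r)
sp=f(189,187,5,330,190);print('sink px top',ray('top',sp,30))
p=[ray('top',f(x-375,y,4,145,190),46) for x,y in((478,272),(589,325),(622,128))]
print('bay',fit(L,p))
print(tool(r[0],r[1],120))
print(tool(r[0],r[1],14))
E
```

```text
board (array([ 529.25585098, -220.4191744 ]), np.float64(-6.762914429255009), array([0.73924754, 0.57022325, 0.43902545]))
sink px top [ 526.8983601  -220.20832545   30.        ]
bay (array([494.6099143 , 208.70096082]), np.float64(-26.68937588683645), array([0.93872455, 0.83109899, 1.76872588]))
(array([ 0.4178, -0.2318,  0.1109]), array([-8.000e-02,  2.000e-02,  2.737e+01]))
(array([ 0.4178, -0.2316,  0.2169]), array([-8.000e-02,  2.000e-02,  2.737e+01]))
```

drive_tool(
  targets=[
    [[0.3,0.418,-0.232,0.11,0,0,27.4],[0.3,0.418,-0.232,0.11,0,0,27.4],[0.3,0.418,-0.232,0.11,0,0,27.4],[0.3,0.418,-0.232,0.11,0,0,27.4],[0.3,0.418,-0.232,0.11,0,0,27.4],[0.3,0.418,-0.232,0.11,0,0,27.4],[0.3,0.418,-0.232,0.11,0,0,27.4],[0.3,0.418,-0.232,0.11,0,0,27.4],[0.3,0.418,-0.232,0.11,0,0,27.4],[0.3,0.418,-0.232,0.11,0,0,27.4]],
  ],
)

```text
clock: 1.35
position: [529.0, -221.1, 121.0]
tcp_rot: [0.998, -0.059, -0.001, 0.0]
force: [-0.3, -0.2, 0.1]
gripper_width: 55.5
```

Run:
```python
from h import *
b=snap('side','side1.png');a=snap('top','top1.png')
print(monitor.sense()['position'],tool((528.5,-220.4),-6.8,9))
cv2.imwrite('pics/c1.png',np.hstack([cv2.resize(b[150:330,200:440],(440,330)),cv2.resize(a[190:300,145:250],(315,330),interpolation=cv2.INTER_CUBIC)]))
```

```text
[ 528.64758283 -222.31878386  121.41661833] (array([-0.0003, -0.002 ,  0.1124]), array([ 0.05,  0.02, -0.12]))
```

View pics/c1.png

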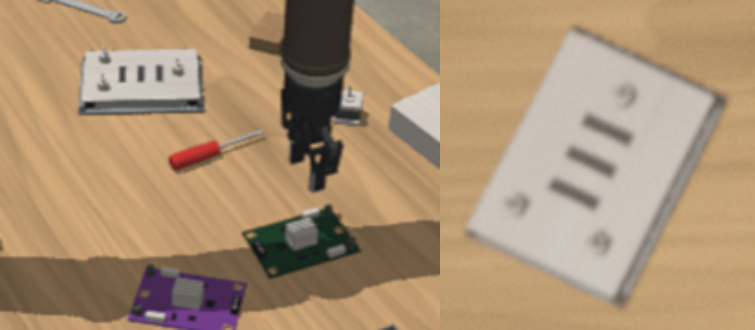

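The crop shows the gripper over the green board, with the posts visible in both views. Descending now to grip the sink.

drive_tool(
  targets=[
    [[0.3,0,-0.001,0.05,0,0,0],[0.3,0,-0.001,0.09,0,0,0],[0.3,0,-0.001,0.111,0,0,0],[0.3,0,-0.001,0.111,0,0,0],[-1,0,-0.001,0.111,0,0,0],[-1,0,-0.001,0.111,0,0,0],[-1,0,-0.001,0.111,0,0,0],[-1,0,-0.001,0.111,0,0,0],[-1,0,-0.001,0.111,0,0,0]],
  ],
)

```text
clock: 2.58
position: [530.5, -220.5, 11.9]
tcp_rot: [0.998, -0.059, 0.001, 0.001]
force: [-2.0, -0.9, 6.8]
gripper_width: 24.7
```

drive_tool(
  targets=[
    [[-1,0,0,-0.03,0,0,0],[-1,0,0,-0.08,0,0,0],[-1,0,0,-0.111,0,0,0],[-1,0,0,-0.111,0,0,0],[-1,0,0,-0.111,0,0,0]],
  ],
)

```text
clock: 3.2
position: [529.3, -219.6, 121.0]
tcp_rot: [0.998, -0.059, -0.0, -0.0]
force: [-0.5, -0.0, -1.6]
gripper_width: 24.8
```

Run:
```python
from h import *
s=monitor.sense();print(s['position'],s['force'],s['gripper_width'],tool((494.6,208.7),-26.7,100,s))
```

```text
[ 529.26001125 -219.58649932  120.97196581] [-0.49918989 -0.04283166 -1.64419194] 24.772256008493027 (array([-0.0851, -0.4212,  0.021 ]), array([ 0.  ,  0.02, 19.91]))
```

drive_tool(
  targets=[
    [[-1,-0.085,-0.421,0.01,0,0,20],[-1,-0.085,-0.421,0.01,0,0,20],[-1,-0.085,-0.421,0.01,0,0,20],[-1,-0.085,-0.421,0.01,0,0,20],[-1,-0.085,-0.421,0.01,0,0,20],[-1,-0.085,-0.421,0.01,0,0,20],[-1,-0.085,-0.421,0.01,0,0,20],[-1,-0.085,-0.421,0.02,0,0,20],[-1,-0.085,-0.421,0.02,0,0,20],[-1,-0.085,-0.421,0.02,0,0,20]],
  ],
)

```text
clock: 4.45
position: [495.1, 206.5, 100.8]
tcp_rot: [0.973, -0.233, -0.0, 0.001]
force: [-0.6, 0.1, -1.7]
gripper_width: 24.6
```

Run:
```python
from h import *
b=snap('side','side2.png');a=snap('top','top2.png')
s=monitor.sense();print(s['position'],s['tcp_rot'],s['qd'].round(3))
cv2.imwrite('pics/c2.png',np.hstack([cv2.resize(b[130:240,210:320],(400,400),interpolation=cv2.INTER_CUBIC),cv2.resize(a[190:290,145:245],(400,400),interpolation=cv2.INTER_CUBIC)]))
```

```text
[495.45773401 206.91459458 101.33936831] [ 9.72522622e-01 -2.32808268e-01  4.85717689e-05  2.40714841e-04] [-0.    -0.005 -0.007 -0.004 -0.001 -0.001 -0.001]
```

View pics/c2.png

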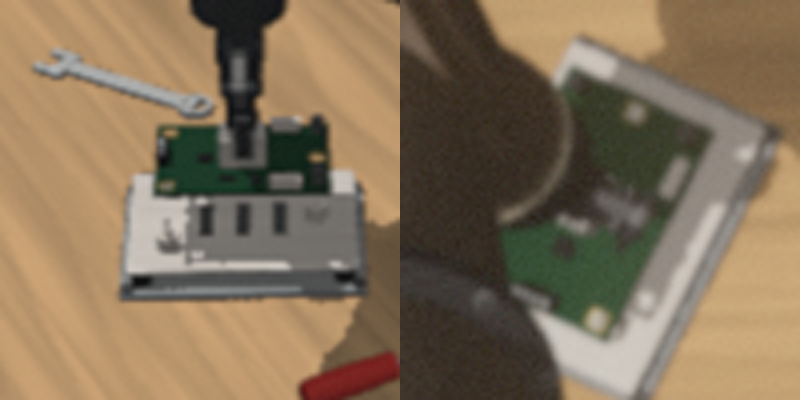

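Run:
```python
from h import *
s1=cv2.imread('pics/side1.png');s2=cv2.imread('pics/side2.png');t=cv2.imread('pics/top1.png')
z=lambda i,k=8:cv2.resize(i,None,fx=k,fy=k,interpolation=cv2.INTER_CUBIC)
o=np.zeros((576,800,3),np.uint8)
o[:256,:520]=z(s1[170:202,245:310]);o[260:556,:520]=z(s2[155:192,245:310])
f=lambda x,y:((x-375+.5)/4-.5+145,(y+.5)/4-.5+190)
for i,(x,y) in enumerate(((478,272),(589,325),(622,128))):
  u,v=f(x,y);u=int(u)-12;v=int(v)-12;print(u,v);o[i*192:i*192+192,560:752]=z(t[v:v+24,u:u+24])
cv2.imwrite('pics/c3.png',o)
```

```text
158 245
186 258
194 209
```

View pics/c3.png

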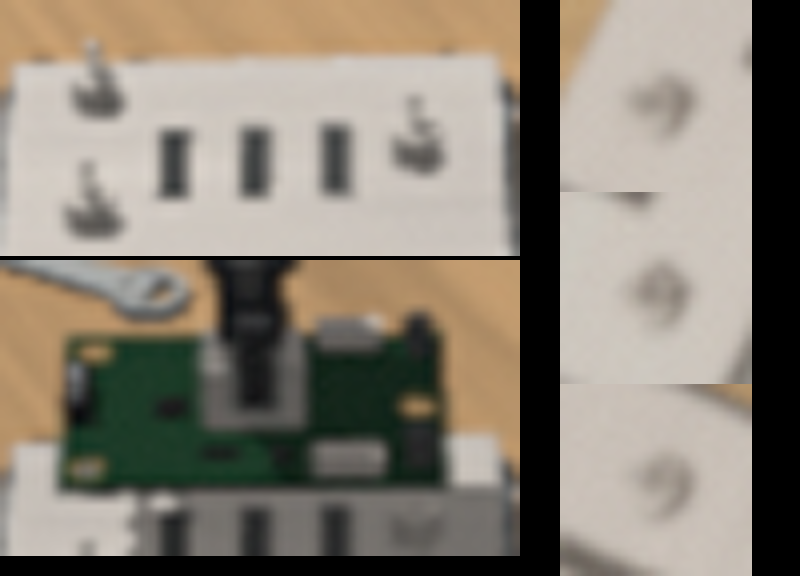

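```bash
cat > m.py <<'E'
from h import *
S=lambda x,y,oy:((x+.5)/8-.5+245,(y+.5)/8-.5+oy)
T=lambda x,y:((x+.5)/4-.5+145,(y+.5)/4-.5+190)
P=lambda x,y,i:((x-560+.5)/8-.5+[158,186,194][i],(y-192*i+.5)/8-.5+[245,258,209][i])
tips=[ray('side',S(x,y,170),54) for x,y in((93,42),(87,165),(415,100))];print('tips side',fit(L,tips))
ps=[ray('top',P(*q,i),42) for i,q in enumerate(((664,105),(662,296),(662,487)))];print('posts top z42',fit(L,ps))
print('slot top',ray('top',T(577-375,216),26),'side',ray('side',S(255,160,170),26))
for z in(90,94,98):
  h=[ray('side',S(x,y-260,155),z) for x,y in((97,352),(87,468),(417,406))];print('holes side',z,fit(L,h))
  h=[ray('top',T(x-400,y),z) for x,y in((598,319),(634,113))];print('holes top b c',z,fit(L[1:],h))
E
python3 m.py
```

```text
tips side (array([494.35207183, 216.8563246 ]), np.float64(-27.456282181872453), array([1.60492086, 1.24468583, 0.48166332]))
posts top z42 (array([495.56350047, 209.60664032]), np.float64(-26.309883404799976), array([0.67688715, 0.89188033, 1.55571536]))
slot top [495.06892605 214.55561557  26.        ] side [494.82846574 218.39702034  26.        ]
holes side 90 (array([494.41325077, 211.51268055]), np.float64(-27.555275669882977), array([1.06676665, 1.06208213, 1.25088983]))
holes top b c 90 (array([494.42648029, 207.14791658]), np.float64(-26.64036304921174), array([0.87158881, 0.87158881]))
holes side 94 (array([492.03687605, 206.16229795]), np.float64(-27.55527566988299), array([1.27427702, 1.26950715, 1.55717983]))
holes top b c 94 (array([493.83076512, 206.17354879]), np.float64(-26.64036304921174), array([1.1082666, 1.1082666]))
holes side 98 (array([489.66050134, 200.81191535]), np.float64(-27.555275669883024), array([1.48263348, 1.47781081, 1.8634699 ]))
holes top b c 98 (array([493.23504994, 205.19918101]), np.float64(-26.640363049211764), array([1.34494438, 1.34494438]))
```

drive_tool(
  targets=[
    [[-1,-0.0027,-0.0076,0.012,0,0,0],[-1,-0.0027,-0.0076,0.024,0,0,0],[-1,-0.0027,-0.0076,0.024,0,0,0],[-1,-0.0027,-0.0076,0.024,0,0,0]],
  ],
)

```text
clock: 5.05
position: [496.0, 216.2, 77.1]
tcp_rot: [0.973, -0.232, -0.0, 0.0]
force: [0.0, -0.0, -2.0]
gripper_width: 24.5
```

Run:
```python
from h import *
b=snap('side','side3.png');a=snap('top','top3.png')
s=monitor.sense();print(s['position'],s['tcp_rot'],s['force'])
z=lambda i,k=8:cv2.resize(i,None,fx=k,fy=k,interpolation=cv2.INTER_CUBIC)
o=np.zeros((600,800,3),np.uint8)
o[:320,:520]=z(b[165:205,245:310]);o[330:594,:400]=z(cv2.imread('pics/side1.png')[170:203,245:295])
o[:,525:795]=0;c=z(a[205:280,180:225],6);o[:450,525:795]=c
cv2.imwrite('pics/c4.png',o)
```

```text
[496.30467348 216.36400682  77.5081075 ] [ 9.72784367e-01 -2.31712194e-01  1.68886237e-04 -7.69334569e-05] [ 0.13169979  0.8906712  -1.43968532]
```

View pics/c4.png

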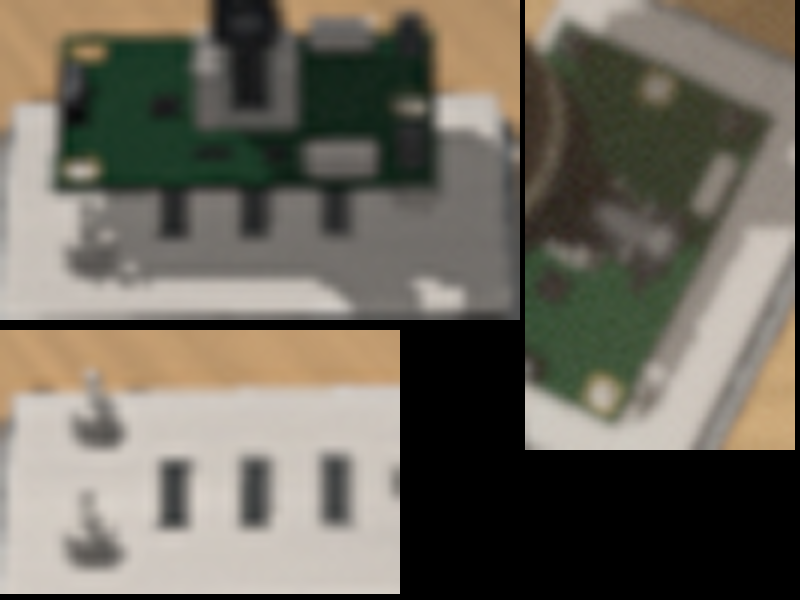

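Run:
```python
from h import *
S=lambda x,y,oy:((x+.5)/8-.5+245,(y+.5)/8-.5+oy)
T=lambda x,y:((x-525+.5)/6-.5+180,(y+.5)/6-.5+205)
tips=[ray('side',S(x,y,170),54) for x,y in((93,42),(87,165),(415,100))]
for z in (66,68,70):
  h=[ray('side',S(x,y,165),z) for x,y in((90,52),(82,170),(408,105))];print(z,'side',fit(L,h),(np.array(tips)-h)[:,:2].round(1).tolist())
  print('top',fit(L[1:],[ray('top',T(*q),z) for q in((601,393),(658,90))]))
T2=lambda x,y:((x-375+.5)/4-.5+145,(y+.5)/4-.5+190)
sl=[ray('top',T2(*q),26) for q in((599,173),(577,216),(554,259))];print('slots top',np.round(sl,1).tolist(),np.degrees(np.arctan2(*(sl[0]-sl[2])[1::-1])))
S1=[ray('side',S(x,y,170),26) for x,y in((336,158),(255,160),(174,162))];print('slots side',np.round(S1,1).tolist(),np.degrees(np.arctan2(*(S1[0]-S1[2])[1::-1])))
# plate corners from top1
im=cv2.imread('pics/top1.png');g=im[190:300,145:250].min(2);m=cv2.inRange(g,160,255)
c=max(cv2.findContours(cv2.morphologyEx(m,3,np.ones((5,5))),0,2,offset=(145,190))[0],key=cv2.contourArea)
print('plate',cv2.minAreaRect(np.array([ray('top',p[0],26)[:2] for p in c],np.float32)))
```

```text
66 side (array([495.14389684, 221.42292068]), np.float64(-26.95679088090191), array([0.52947538, 0.56148577, 1.03336663])) [[-0.6, -2.3], [-1.1, -5.1], [-0.4, -5.9]]
top (array([495.33006583, 216.74354636]), np.float64(-27.351061070053102), array([0.6325172, 0.6325172]))
68 side (array([493.9815988, 218.7902555]), np.float64(-26.956790880901853), array([0.62520397, 0.65703455, 1.18342694])) [[0.5, 0.5], [-0.1, -2.5], [0.9, -3.3]]
top (array([495.03757801, 216.24917396]), np.float64(-27.351061070053056), array([0.74865466, 0.74865466]))
70 side (array([492.81930075, 216.15759032]), np.float64(-26.956790880901952), array([0.72320196, 0.7547881 , 1.33348857])) [[1.7, 3.2], [1.0, 0.1], [2.2, -0.7]]
top (array([494.74509018, 215.75480156]), np.float64(-27.35106107005306), array([0.86479212, 0.86479212]))
slots top [[522.1, 201.2, 26.0], [495.1, 214.6, 26.0], [468.3, 228.4, 26.0]] -26.834375330049877
slots side [[521.9, 205.1, 26.0], [494.8, 218.4, 26.0], [467.8, 231.7, 26.0]] -26.180740218167166
plate ((494.34271240234375, 215.4415283203125), (135.08351135253906, 186.38412475585938), 63.45011520385742)
```

drive_tool(
  targets=[
    [[-1,0.0004,0.0009,0.0,0,0,0],[-1,0.0004,0.0009,0.004,0,0,0],[-1,0.0004,0.0009,0.008,0,0,0],[-1,0.0004,0.0009,0.011,0,0,0],[-1,0.0004,0.0009,0.012,0,0,0],[-1,0.0004,0.0009,0.012,0,0,0]],
  ],
)

```text
clock: 5.9
position: [496.0, 215.4, 65.2]
tcp_rot: [0.973, -0.232, -0.0, 0.0]
force: [0.2, 0.4, -0.6]
gripper_width: 24.7
```

drive_tool(
  targets=[
    [[-1,0,0,0.001,0,0,0],[-1,0,0,0.002,0,0,0],[-1,0,0,0.003,0,0,0],[-1,0,0,0.003,0,0,0]],
  ],
)

```text
clock: 6.4
position: [496.0, 215.4, 62.2]
tcp_rot: [0.973, -0.232, -0.0, 0.0]
force: [-0.7, -0.7, -0.6]
gripper_width: 24.6
```

drive_tool(
  targets=[
    [[-1,0,0,0.001,0,0,0],[-1,0,0,0.002,0,0,0],[-1,0,0,0.003,0,0,0],[-1,0,0,0.003,0,0,0]],
  ],
)

```text
clock: 6.9
position: [496.1, 215.5, 59.3]
tcp_rot: [0.973, -0.232, 0.0, -0.0]
force: [0.2, -0.3, -1.6]
gripper_width: 25.1
```

Run:
```python
from h import *
b=snap('side','side4.png');a=snap('top','top4.png')
s=monitor.sense();print(s['position'],s['force'])
z=lambda i,k=8:cv2.resize(i,None,fx=k,fy=k,interpolation=cv2.INTER_CUBIC)
o=np.zeros((500,800,3),np.uint8)
o[:360,:520]=z(b[165:210,245:310]);o[:450,525:795]=z(a[205:280,180:225],6)
cv2.imwrite('pics/c5.png',o)
```

```text
[496.08603977 215.44795893  59.30317421] [-0.1054768  -0.02588167 -1.18494736]
```

View pics/c5.png

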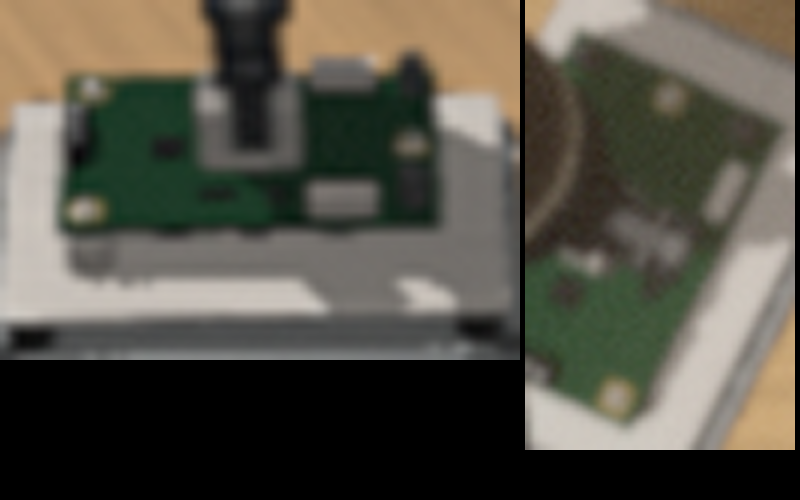

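The holes now show the white posts inside them, and nothing is resisting yet. I continue down to first contact.

drive_tool(
  targets=[
    [[-1,0,0,0.001,0,0,0],[-1,0,0,0.001,0,0,0],[-1,0,0,0.002,0,0,0],[-1,0,0,0.002,0,0,0]],
  ],
)

```text
clock: 7.5
position: [496.3, 215.6, 57.4]
tcp_rot: [0.973, -0.232, 0.0, -0.0]
force: [0.5, 1.3, 1.2]
gripper_width: 24.6
```

drive_tool(
  targets=[
    [[-1,0,0,0.001,0,0,0],[-1,0,0,0.001,0,0,0],[-1,0,0,0.001,0,0,0]],
  ],
)

```text
clock: 7.88
position: [496.3, 215.5, 56.5]
tcp_rot: [0.973, -0.232, 0.0, -0.0]
force: [1.1, 1.1, 3.4]
gripper_width: 24.6
```

drive_tool(
  targets=[
    [[0.2,0,0,0,0,0,0],[0.2,0,0,0,0,0,0],[0.2,0,0,0,0,0,0],[0.2,0,0,0,0,0,0],[0.2,0,0,-0.03,0,0,0],[0.2,0,0,-0.07,0,0,0],[0.0,0,0,-0.07,0,0,0],[-0.6,0,0,-0.07,0,0,0],[-1,0,0,-0.07,0,0,0],[-1,0,0,-0.07,0,0,0]],
  ],
)

```text
clock: 9.12
position: [495.6, 215.1, 125.4]
tcp_rot: [0.973, -0.232, -0.001, 0.001]
force: [-0.0, 0.1, -1.5]
gripper_width: 0.1
```

Run:
```python
from h import *
b=snap('side','side5.png');a=snap('top','top5.png')
s=monitor.sense();print(s['position'],s['force'],s['gripper_width'])
z=lambda i,k=8:cv2.resize(i,None,fx=k,fy=k,interpolation=cv2.INTER_CUBIC)
o=np.zeros((500,800,3),np.uint8)
o[:360,:520]=z(b[165:210,245:310]);o[:450,525:795]=z(a[205:280,180:225],6)
cv2.imwrite('pics/c6.png',o)
```

```text
[495.78643255 215.25244202 125.71982083] [ 0.22756967  0.06158725 -0.70971743] 0.2841564601849374
```

View pics/c6.png

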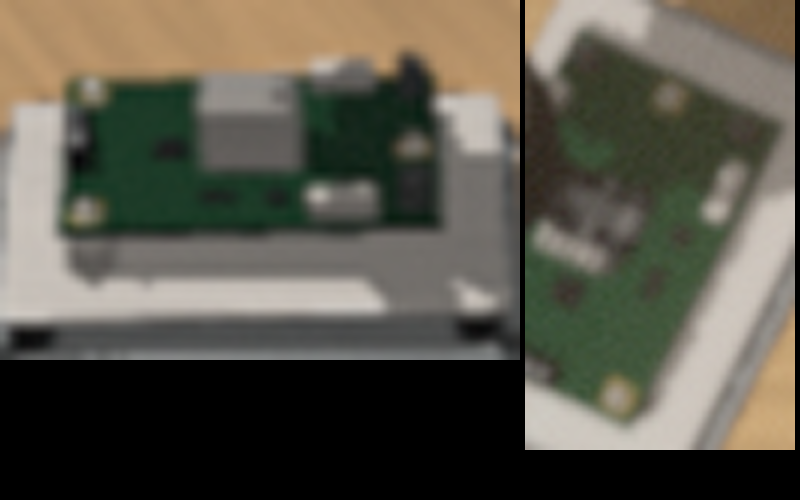

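The board rests on all three posts, with the posts inside the holes. Now pressing at a.

drive_tool(
  targets=[
    [[-1,-0.044,-0.03,0.0,0,0,0],[-1,-0.044,-0.03,0.03,0,0,0],[-1,-0.044,-0.03,0.06,0,0,0],[-1,-0.044,-0.03,0.068,0,0,0],[-1,-0.044,-0.03,0.072,0,0,0],[-1,-0.044,-0.03,0.072,0,0,0],[-1,-0.044,-0.03,0.072,0,0,0]],
  ],
)

```text
clock: 10.1
position: [470.9, 262.3, 55.2]
tcp_rot: [0.973, -0.232, 0.001, -0.001]
force: [-0.8, 0.3, -0.7]
gripper_width: 0.1
```

drive_tool(
  targets=[
    [[-1,0,0,0.001,0,0,0],[-1,0,0,0.002,0,0,0],[-1,0,0,0.003,0,0,0],[-1,0,0,0.003,0,0,0]],
  ],
)

```text
clock: 10.6
position: [470.2, 261.9, 51.2]
tcp_rot: [0.973, -0.232, -0.0, 0.0]
force: [0.3, -0.3, -0.3]
gripper_width: 0.3
```

drive_tool(
  targets=[
    [[-1,0,0,0.001,0,0,0],[-1,0,0,0.002,0,0,0],[-1,0,0,0.002,0,0,0]],
  ],
)

```text
clock: 10.98
position: [470.3, 262.0, 49.3]
tcp_rot: [0.973, -0.232, 0.0, -0.0]
force: [0.3, 0.0, 1.9]
gripper_width: -0.0
```

drive_tool(
  targets=[
    [[-1,0,0,0.001,0,0,0],[-1,0,0,0.0015,0,0,0],[-1,0,0,0.0015,0,0,0]],
  ],
)

```text
clock: 11.35
position: [470.4, 262.1, 47.9]
tcp_rot: [0.973, -0.232, 0.0, -0.0]
force: [-0.2, 0.2, 4.3]
gripper_width: -0.2
```

drive_tool(
  targets=[
    [[-1,0,0,0.001,0,0,0],[-1,0,0,0.0015,0,0,0],[-1,0,0,0.0015,0,0,0]],
  ],
)

```text
clock: 11.72
position: [470.4, 262.1, 46.6]
tcp_rot: [0.973, -0.232, 0.0, -0.0]
force: [-2.2, -0.2, 7.1]
gripper_width: 0.4
```

drive_tool(
  targets=[
    [[-1,0,0,0.001,0,0,0],[-1,0,0,0.001,0,0,0]],
  ],
)

```text
clock: 11.98
position: [470.5, 262.1, 45.7]
tcp_rot: [0.973, -0.232, 0.0, -0.0]
force: [-1.4, -0.7, 8.9]
gripper_width: -0.3
```

drive_tool(
  targets=[
    [[-1,0,0,0.001,0,0,0],[-1,0,0,0.001,0,0,0]],
  ],
)

```text
clock: 12.22
position: [470.6, 262.2, 44.8]
tcp_rot: [0.973, -0.232, 0.0, -0.0]
force: [-1.9, -0.3, 10.5]
gripper_width: -0.0
```

drive_tool(
  targets=[
    [[-1,0,0,0.001,0,0,0],[-1,0,0,0.001,0,0,0]],
  ],
)

```text
clock: 12.48
position: [470.5, 262.2, 43.9]
tcp_rot: [0.973, -0.232, 0.0, -0.0]
force: [-2.0, -1.3, 12.7]
gripper_width: 0.2
```

drive_tool(
  targets=[
    [[-1,0,0,0.001,0,0,0],[-1,0,0,0.001,0,0,0]],
  ],
)

```text
clock: 12.72
position: [470.6, 262.2, 43.0]
tcp_rot: [0.973, -0.232, 0.0, -0.0]
force: [-1.9, -1.0, 13.1]
gripper_width: 0.2
```

drive_tool(
  targets=[
    [[-1,0,0,0.001,0,0,0],[-1,0,0,0.001,0,0,0]],
  ],
)

```text
clock: 12.98
position: [470.7, 262.3, 42.2]
tcp_rot: [0.973, -0.232, 0.0, -0.0]
force: [-2.8, -1.6, 16.3]
gripper_width: -0.2
```

drive_tool(
  targets=[
    [[-1,0,0,0.0005,0,0,0]],
  ],
)

```text
clock: 13.1
position: [470.7, 262.2, 41.8]
tcp_rot: [0.973, -0.232, 0.0, -0.0]
force: [-2.7, -1.8, 15.3]
gripper_width: 0.3
```

drive_tool(
  targets=[
    [[-1,0,0,0.0005,0,0,0]],
  ],
)

```text
clock: 13.22
position: [470.8, 262.3, 41.1]
tcp_rot: [0.973, -0.232, 0.0, -0.0]
force: [-1.5, -1.4, 12.3]
gripper_width: 0.2
```

drive_tool(
  targets=[
    [[-1,0,0,0.0005,0,0,0],[-1,0,0,0.0005,0,0,0]],
  ],
)

```text
clock: 13.48
position: [470.8, 262.4, 40.7]
tcp_rot: [0.973, -0.232, 0.0, -0.0]
force: [-0.9, -1.1, 14.0]
gripper_width: -0.0
```

drive_tool(
  targets=[
    [[-1,0,0,0.001,0,0,0],[-1,0,0,0.001,0,0,0]],
  ],
)

```text
clock: 13.72
position: [470.8, 262.3, 39.7]
tcp_rot: [0.973, -0.232, 0.0, -0.0]
force: [-3.4, -1.1, 16.4]
gripper_width: -0.2
```

drive_tool(
  targets=[
    [[-1,0,0,0.0007,0,0,0],[-1,0,0,0.0007,0,0,0]],
  ],
)

```text
clock: 13.98
position: [470.8, 262.3, 39.2]
tcp_rot: [0.973, -0.232, 0.0, -0.0]
force: [-2.9, -1.7, 16.9]
gripper_width: 0.1
```

drive_tool(
  targets=[
    [[-1,0,0,0.0005,0,0,0],[-1,0,0,0.0005,0,0,0]],
  ],
)

```text
clock: 14.22
position: [470.8, 262.3, 38.8]
tcp_rot: [0.973, -0.232, 0.0, -0.001]
force: [-3.1, -1.7, 17.7]
gripper_width: -0.3
```

drive_tool(
  targets=[
    [[-1,0,0,-0.03,0,0,0],[-1,0,0.03,-0.035,0,0,0],[-1,0,0.06,-0.03,0,0,0],[-1,0,0.06,-0.014,0,0,0],[-1,0,0.06,-0.013,0,0,0],[-1,0,0.06,-0.013,0,0,0]],
  ],
)

```text
clock: 14.98
position: [443.5, 208.8, 50.7]
tcp_rot: [0.973, -0.231, -0.0, -0.0]
force: [-0.0, -0.6, 0.1]
gripper_width: -0.1
```

drive_tool(
  targets=[
    [[-1,0,0,0.001,0,0,0],[-1,0,0,0.002,0,0,0],[-1,0,0,0.003,0,0,0],[-1,0,0,0.003,0,0,0]],
  ],
)

```text
clock: 15.48
position: [443.6, 208.9, 47.9]
tcp_rot: [0.973, -0.232, 0.0, -0.0]
force: [-0.5, 0.8, 4.9]
gripper_width: -0.0
```

drive_tool(
  targets=[
    [[-1,0,0,0.001,0,0,0],[-1,0,0,0.001,0,0,0]],
  ],
)

```text
clock: 15.72
position: [443.6, 208.8, 46.9]
tcp_rot: [0.973, -0.232, 0.0, -0.0]
force: [-1.6, -0.1, 6.8]
gripper_width: -0.2
```

drive_tool(
  targets=[
    [[-1,0,0,0.001,0,0,0],[-1,0,0,0.001,0,0,0]],
  ],
)

```text
clock: 15.98
position: [443.7, 208.7, 46.0]
tcp_rot: [0.973, -0.232, 0.0, -0.0]
force: [-0.5, -0.4, 8.1]
gripper_width: -0.1
```

drive_tool(
  targets=[
    [[-1,0,0,0.001,0,0,0],[-1,0,0,0.001,0,0,0]],
  ],
)

```text
clock: 16.23
position: [443.7, 208.8, 45.1]
tcp_rot: [0.973, -0.232, 0.0, -0.0]
force: [-0.9, 0.5, 9.7]
gripper_width: 0.2
```

drive_tool(
  targets=[
    [[-1,0,0,0.001,0,0,0],[-1,0,0,0.001,0,0,0]],
  ],
)

```text
clock: 16.48
position: [443.7, 208.8, 44.2]
tcp_rot: [0.973, -0.232, 0.0, -0.0]
force: [-1.6, 0.1, 10.4]
gripper_width: 0.3
```

drive_tool(
  targets=[
    [[-1,0,0,0.001,0,0,0],[-1,0,0,0.001,0,0,0]],
  ],
)

```text
clock: 16.73
position: [443.7, 208.8, 43.3]
tcp_rot: [0.973, -0.232, 0.0, -0.0]
force: [-1.3, -0.4, 12.2]
gripper_width: -0.1
```

drive_tool(
  targets=[
    [[-1,0,0,0.0005,0,0,0],[-1,0,0,0.0005,0,0,0]],
  ],
)

```text
clock: 16.98
position: [443.8, 208.8, 42.9]
tcp_rot: [0.973, -0.232, 0.0, -0.001]
force: [-0.9, 0.4, 13.3]
gripper_width: 0.2
```

drive_tool(
  targets=[
    [[-1,0,0,0.0005,0,0,0],[-1,0,0,0.0005,0,0,0]],
  ],
)

```text
clock: 17.23
position: [443.7, 208.8, 42.1]
tcp_rot: [0.973, -0.232, 0.0, -0.0]
force: [-0.4, 0.2, 8.6]
gripper_width: 0.0
```

drive_tool(
  targets=[
    [[-1,0,0,0.001,0,0,0],[-1,0,0,0.002,0,0,0],[-1,0,0,0.002,0,0,0]],
  ],
)

```text
clock: 17.6
position: [443.7, 208.7, 40.3]
tcp_rot: [0.973, -0.232, 0.0, -0.0]
force: [-2.3, 0.1, 12.8]
gripper_width: 0.1
```

drive_tool(
  targets=[
    [[-1,0,0,0.001,0,0,0],[-1,0,0,0.001,0,0,0]],
  ],
)

```text
clock: 17.85
position: [443.7, 208.8, 39.4]
tcp_rot: [0.973, -0.232, 0.0, -0.0]
force: [-2.5, -0.9, 15.8]
gripper_width: -0.2
```

drive_tool(
  targets=[
    [[-1,0,0,0.001,0,0,0],[-1,0,0,0.001,0,0,0]],
  ],
)

```text
clock: 18.1
position: [443.8, 208.8, 38.6]
tcp_rot: [0.973, -0.232, 0.0, -0.0]
force: [-2.6, -0.3, 16.8]
gripper_width: -0.1
```

drive_tool(
  targets=[
    [[-1,0,0,0.0007,0,0,0],[-1,0,0,0.0007,0,0,0]],
  ],
)

```text
clock: 18.35
position: [443.8, 208.8, 38.0]
tcp_rot: [0.973, -0.232, 0.001, -0.001]
force: [-3.4, -0.6, 18.8]
gripper_width: 0.0
```

drive_tool(
  targets=[
    [[-1,0,0,-0.04,0,0,0],[-1,0,0,-0.07,0,0,0],[-1,0.043,-0.015,-0.07,0,0,0],[-1,0.086,-0.03,-0.07,0,0,0],[-1,0.086,-0.03,-0.07,0,0,0],[-1,0.086,-0.03,-0.03,0,0,0],[-1,0.086,-0.03,-0.016,0,0,0],[-1,0.086,-0.03,-0.016,0,0,0],[-1,0.086,-0.03,-0.016,0,0,0]],
  ],
)

```text
clock: 19.48
position: [533.9, 196.8, 53.8]
tcp_rot: [0.973, -0.232, 0.0, -0.0]
force: [0.4, -1.0, 0.1]
gripper_width: -0.0
```

drive_tool(
  targets=[
    [[-1,0,0,0.001,0,0,0],[-1,0,0,0.002,0,0,0],[-1,0,0,0.003,0,0,0],[-1,0,0,0.003,0,0,0]],
  ],
)

```text
clock: 19.98
position: [533.5, 196.4, 49.8]
tcp_rot: [0.973, -0.232, -0.0, 0.0]
force: [0.1, 0.6, 0.3]
gripper_width: -0.1
```

drive_tool(
  targets=[
    [[-1,0,0,0.001,0,0,0],[-1,0,0,0.002,0,0,0],[-1,0,0,0.002,0,0,0]],
  ],
)

```text
clock: 20.35
position: [533.6, 196.5, 48.0]
tcp_rot: [0.973, -0.232, 0.0, -0.0]
force: [0.9, 1.4, 2.7]
gripper_width: -0.0
```

drive_tool(
  targets=[
    [[-1,0,0,0.001,0,0,0],[-1,0,0,0.002,0,0,0],[-1,0,0,0.002,0,0,0]],
  ],
)

```text
clock: 20.72
position: [533.8, 196.6, 46.2]
tcp_rot: [0.973, -0.232, 0.0, -0.0]
force: [-1.6, -0.5, 6.8]
gripper_width: 0.2
```

drive_tool(
  targets=[
    [[-1,0,0,0.001,0,0,0],[-1,0,0,0.001,0,0,0]],
  ],
)

```text
clock: 20.98
position: [533.9, 196.7, 45.3]
tcp_rot: [0.973, -0.232, 0.0, -0.0]
force: [-1.6, -1.0, 6.9]
gripper_width: -0.2
```

drive_tool(
  targets=[
    [[-1,0,0,0.001,0,0,0],[-1,0,0,0.001,0,0,0]],
  ],
)

```text
clock: 21.22
position: [534.0, 196.7, 44.4]
tcp_rot: [0.973, -0.232, 0.0, -0.0]
force: [-1.9, -0.6, 9.6]
gripper_width: 0.1
```

drive_tool(
  targets=[
    [[-1,0,0,0.001,0,0,0],[-1,0,0,0.001,0,0,0]],
  ],
)

```text
clock: 21.48
position: [534.0, 196.7, 43.6]
tcp_rot: [0.973, -0.232, 0.0, -0.0]
force: [-2.4, -0.3, 9.5]
gripper_width: 0.2
```

drive_tool(
  targets=[
    [[-1,0,0,0.001,0,0,0],[-1,0,0,0.001,0,0,0]],
  ],
)

```text
clock: 21.72
position: [534.1, 196.7, 42.7]
tcp_rot: [0.973, -0.232, 0.001, -0.0]
force: [-2.4, -0.2, 11.2]
gripper_width: -0.0
```

drive_tool(
  targets=[
    [[-1,0,0,0.0005,0,0,0],[-1,0,0,0.0005,0,0,0]],
  ],
)

```text
clock: 21.98
position: [534.1, 196.8, 42.3]
tcp_rot: [0.973, -0.232, 0.001, -0.0]
force: [-1.6, 0.1, 12.5]
gripper_width: -0.2
```

drive_tool(
  targets=[
    [[-1,0,0,0.0005,0,0,0],[-1,0,0,0.0005,0,0,0]],
  ],
)

```text
clock: 22.22
position: [534.2, 196.7, 41.5]
tcp_rot: [0.973, -0.232, 0.001, -0.0]
force: [-0.7, 0.1, 7.5]
gripper_width: 0.0
```

Post c clicked (12.5 → 7.5 N). Pressing on until it is home.

drive_tool(
  targets=[
    [[-1,0,0,0.001,0,0,0],[-1,0,0,0.002,0,0,0],[-1,0,0,0.003,0,0,0],[-1,0,0,0.003,0,0,0]],
  ],
)

```text
clock: 22.72
position: [534.2, 196.8, 38.9]
tcp_rot: [0.973, -0.232, 0.001, -0.0]
force: [-3.2, -0.3, 14.2]
gripper_width: -0.0
```

drive_tool(
  targets=[
    [[-1,0,0,0.001,0,0,0],[-1,0,0,0.001,0,0,0]],
  ],
)

```text
clock: 22.98
position: [534.2, 196.8, 38.1]
tcp_rot: [0.973, -0.232, 0.001, -0.001]
force: [-3.0, -0.9, 16.7]
gripper_width: 0.4
```

drive_tool(
  targets=[
    [[-1,0,0,0.0008,0,0,0],[-1,0,0,0.0008,0,0,0]],
  ],
)

```text
clock: 23.22
position: [534.2, 196.8, 37.5]
tcp_rot: [0.973, -0.232, 0.001, -0.001]
force: [-2.9, -0.6, 18.3]
gripper_width: 0.3
```

drive_tool(
  targets=[
    [[-1,0,0,-0.04,0,0,0],[-1,0,0,-0.07,0,0,0],[-1,-0.043,-0.015,-0.07,0,0,0],[-1,-0.086,-0.03,-0.07,0,0,0],[-1,-0.086,-0.03,-0.07,0,0,0],[-1,-0.086,-0.03,-0.03,0,0,0],[-1,-0.086,-0.03,-0.012,0,0,0],[-1,-0.086,-0.03,-0.012,0,0,0],[-1,-0.086,-0.03,-0.012,0,0,0]],
  ],
)

```text
clock: 24.35
position: [471.0, 261.8, 48.6]
tcp_rot: [0.973, -0.232, 0.0, -0.0]
force: [0.9, 0.6, 0.5]
gripper_width: 0.2
```

drive_tool(
  targets=[
    [[-1,0,0,0.001,0,0,0],[-1,0,0,0.002,0,0,0],[-1,0,0,0.003,0,0,0],[-1,0,0,0.003,0,0,0]],
  ],
)

```text
clock: 24.85
position: [470.3, 262.0, 45.1]
tcp_rot: [0.973, -0.232, 0.0, 0.0]
force: [0.2, -0.5, 0.1]
gripper_width: -0.2
```

drive_tool(
  targets=[
    [[-1,0,0,0.001,0,0,0],[-1,0,0,0.002,0,0,0],[-1,0,0,0.003,0,0,0],[-1,0,0,0.003,0,0,0]],
  ],
)

```text
clock: 25.35
position: [470.4, 262.1, 42.2]
tcp_rot: [0.973, -0.232, 0.0, -0.0]
force: [-1.2, -1.0, 4.8]
gripper_width: -0.2
```

drive_tool(
  targets=[
    [[-1,0,0,0.001,0,0,0],[-1,0,0,0.002,0,0,0],[-1,0,0,0.003,0,0,0],[-1,0,0,0.004,0,0,0],[-1,0,0,0.004,0,0,0]],
  ],
)

```text
clock: 25.98
position: [470.4, 262.1, 38.9]
tcp_rot: [0.973, -0.232, 0.0, -0.0]
force: [-3.1, -1.4, 14.0]
gripper_width: -0.0
```

drive_tool(
  targets=[
    [[-1,0,0,-0.03,0,0,0],[-1,0,0.03,-0.035,0,0,0],[-1,0,0.06,-0.03,0,0,0],[-1,0,0.06,-0.009,0,0,0],[-1,0,0.06,-0.004,0,0,0],[-1,0,0.06,-0.004,0,0,0],[-1,0,0.06,-0.004,0,0,0]],
  ],
)

```text
clock: 26.85
position: [442.8, 207.9, 42.2]
tcp_rot: [0.973, -0.232, -0.001, 0.001]
force: [-2.7, -3.5, 6.7]
gripper_width: 0.2
```

drive_tool(
  targets=[
    [[-1,0,0,0.001,0,0,0],[-1,0,0,0.002,0,0,0],[-1,0,0,0.003,0,0,0],[-1,0,0,0.003,0,0,0]],
  ],
)

```text
clock: 27.35
position: [442.9, 208.0, 39.6]
tcp_rot: [0.973, -0.232, -0.0, 0.001]
force: [-4.0, -3.8, 11.3]
gripper_width: 0.1
```

drive_tool(
  targets=[
    [[-1,0,0,-0.04,0,0,0],[-1,0,0,-0.1,0,0,0],[-1,0,0,-0.16,0,0,0],[-1,-0.05,0.1,-0.2,0,0,0],[-1,-0.05,0.15,-0.2,0,0,0],[-1,-0.05,0.2,-0.2,0,0,0],[-1,-0.05,0.2,-0.2,0,0,0],[-1,-0.05,0.2,-0.2,0,0,0]],
  ],
)

```text
clock: 28.35
position: [307.9, 51.6, 239.7]
tcp_rot: [0.973, -0.233, 0.0, -0.0]
force: [0.2, 0.7, 0.6]
gripper_width: -0.1
```

Run:
```python
from h import *
b=snap('side','side6.png');a=snap('top','top6.png')
s=monitor.sense();print(s['position'],s['force'],s['clock'])
z=lambda i,k=8:cv2.resize(i,None,fx=k,fy=k,interpolation=cv2.INTER_CUBIC)
o=np.zeros((600,800,3),np.uint8)
o[:360,:520]=z(b[165:210,245:310]);o[:450,525:795]=z(a[205:280,180:225],6);o[365:600,:313]=cv2.resize(b,(313,235));o[365:600,320:520]=cv2.resize(a[150:330,30:320],(200,235))
cv2.imwrite('pics/c7.png',o)
```

```text
[309.15787307  53.17056583 239.57030075] [ 0.5051503  -1.12430745  0.46486598] 28.45
```

View pics/c7.png

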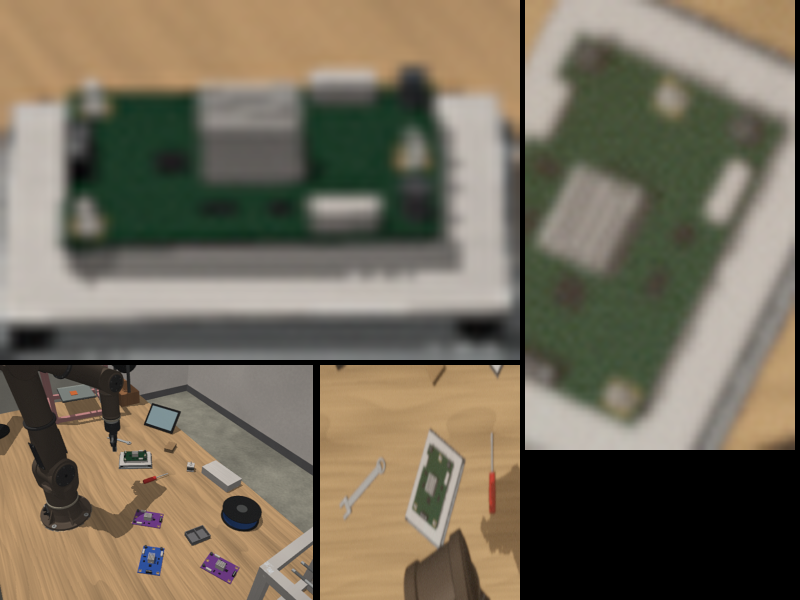

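All three posts stand proud through their holes and the board lies level. The arm is clear and the other things are where they were. Handing in.

```bash
python3 -c "
from workcell import env
print(env.job_done())"
```

```text
the job is handed in; nothing more can be done
None
```

I carried the green board by its heat sink to the bay, set it on the three standoffs and pressed it home at a, then b, then c. I handed the job in at about 28.5 s, well under the 72 s limit.

| Post | Force at the click (N) | Pressed on to (N) | Re-press after all three had clicked (N) |
|---|---|---|---|
| a | about 16, fell to about 12 | 17.7 | 14.0 |
| b | about 13, fell to about 9 | 18.8 | 11.3 |
| c | about 12.5, fell to about 7.5 | 18.3 | not repeated |

- **Plate travel:** the highest force read was 18.8 N, which puts the plate about 6.8 mm down, under the 8 mm limit. I did not measure the plate directly.
- **Board height:** the contact readings put the board's face about 44 mm above the table at all three posts. That is what a board fully home should give.
- **Last pictures:** they show all three posts through their holes, the board level, the arm clear and the other things apparently undisturbed.
- **What disagreed:** the two cameras differed by about 4 mm on where the bay was, so I aimed by the offset between board and bay within each view. The force readings wander by about 1 N, so post a's 17.7 N may be just short of 18 N. It had already risen more than 5 N after its click, and the later check found it at the home height.

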